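Tip the washed heating block onto the draining plate

TASK

The washed bare-aluminium heating block stands on the bench, wells up, just in front of the orange edge of the white draining plate. Without lifting it off the bench, push it high on its near face so that it tips over the orange edge and lies flat and square on its side on the plate, wells facing away across the plate, its foot end still at the edge. Leave the blue and red blocks standing where they are.

Things in the scene. Friction and masses are not known exactly. Their poses are not given: they have to be found in the camera images.
- silver_center (a point): Centre, half-way up, of the bare silver-grey block: 50 mm thick (its x) by 76 wide (y) by 80 high (z), 0.65 kg, six dark 17 mm wells on top. z points up, x to the plate. Starts 3 to 9 mm off the orange edge, nearly parallel, in any of three places. Pushed 55 to 75 mm up on its -x face with a few N, the foot stops at the edge, it pivots, balances at about 40 degrees tilt, then falls over.
- plate_edge (a point): Middle of the near, orange top edge of the fixed white plate (200 x 460 x 8 mm): 8 mm above the bench. x points across the plate away from the edge, y along the edge, z up. Blocks stand on the bench on the -x side. A tipped block's centre lies 15 to 32 mm past the edge. Nothing else is on the plate; a tube rack (94 mm high) and a bottle (170 mm) stand past its ends.
- blue_center (a point): Centre (half-way up) of the blue block, same size, mass and axes as the silver one, with 15 small wells; a bystander standing at the same edge. Neighbouring blocks stand about 130 mm apart, centre to centre, along the edge.
- red_center (a point): Centre (half-way up) of the red block, otherwise like the blue one; a bystander standing at the same edge.
Things that resemble listed ones, but are neither listed nor needed, are in the scene too. Leave any pink or yellow look-alike of the part that bears red_center alone.

How it is judged:
At the end, for the whole second after the job is handed in: The silver block rests on the plate on the face that was towards the plate, flat within 10 degrees, wells facing away square to the edge within 11 degrees, its centre 5 to 60 mm past the edge and within 190 mm of the middle along it. Blue and red stand within 20 mm of their places (angle between silver_center's own z axis and vertical between 1.4 and 1.75 rad and angle between the z axis of silver_center and the x axis of plate_edge, either way round below 0.2 rad and x of silver_center in the frame of plate_edge between 0.005 and 0.06 m and y of silver_center in the frame of plate_edge between -0.19 and 0.19 m and z of silver_center in the frame of plate_edge between 0.018 and 0.032 m and angle between silver_center's own x axis and vertical above 2.8 rad and linear speed of silver below 0.02 m/s and not (distance of blue_center from where it was at the start of the episode above 0.02 m or angle between blue_center's own z axis and vertical above 0.25 rad) and not (distance of red_center from where it was at the start of the episode above 0.02 m or angle between red_center's own z axis and vertical above 0.25 rad)); the robot touches nothing.
It fails at once if the silver block is lifted (its centre rises above 80 mm over the bench; tipping takes it to about 50 mm) (height (world z) of silver_center above 0.08 m).
It fails at once if the blue block is shifted more than 20 mm or tipped (distance of blue_center from where it was at the start of the episode above 0.02 m or angle between blue_center's own z axis and vertical above 0.25 rad).
It fails at once if the red block is shifted more than 20 mm or tipped (distance of red_center from where it was at the start of the episode above 0.02 m or angle between red_center's own z axis and vertical above 0.25 rad).
It also fails if it takes over 29 s, if anything falls off the work surface, if the arm or the gripper's body presses on something with over 40 N, if the wrist force passes 120 N, or if a joint passes its speed limit or range.

ROBOT

A 6-joint arm with a two-finger parallel gripper is mounted at the origin on the work surface. World frame = base frame: x ahead of the robot, y to its left, z up, the work surface at z = 0. Lengths are in m, angles in rad, forces in N, time in s.
With the tool pointing down it reaches from about 0.2 to 0.875 m from the base axis. Payload 3.4 kg.
Tool frame: the origin (TCP) lies between the finger pads; the fingertips stand 25 mm ahead of it and the grasp point (between the pads) lies 6 mm ahead of it (r.nose_length is the z of the fingertips in the tool frame, in m); z points along the fingers, x is the direction in which the jaws open and shut, and the axes are right-handed (so a half turn about z gives the same grasp; the last joint's range is limited). The gripper opens to 94 mm and grips with 3 to 60 N. Pads are 16 mm wide; open, the fingers measure 119 mm over their backs; the gripper's body (75 mm by 177 mm) begins 78 mm behind the grasp point.
Start: joints at [1.152, 0.276, 1.505, -0, 1.361, -0.121], TCP at [0.169, 0.55, 0.23] pointing down, gripper open.
Joint ranges: [-2.89, 2.89], [-0.75, 2.08], [0.22, 2.7], [-1.18, 4.32], [0.11, 2.71], [-2.7, 2.7]. Speed limits (rad/s): [2.57, 2.57, 3.14, 3.14, 3.14, 3.14].

INTERFACE

Orientations are given as a unit quaternion [w, x, y, z].
In Python, from plant import r, gripper_to, inverse_kinematics, vision, models, telemetry gives the robot as it stands. Calls block until the motion is done:
- r.move_to(position, orientation): joint-space move of the TCP to a pose.
- r.move_l(position, rot=None, vel=0.15, guard=None): straight line of the TCP; rot=None keeps the orientation; vel is the mean speed in m/s. With guard (N) it stops when the force on the tool has changed by that much, and returns True; else False.
- r.movej(angles): joint-space move.
- gripper_to(opening, f_grip=None): finger opening in m; f_grip is the grip in N (None keeps the last); returns when the fingers have stopped.
- r.hold(seconds).
- inverse_kinematics(position, orientation): joint angles nearest the present ones, or None.
- vision.snapshot(name): name is "side" or "top"; returns the picture (400x640x3 uint8, red, green, blue); there is no depth.
- vision.get_calibration(name): a dict with "fx", "fy", "cx", "cy" (pixels), "D" ([k1, k2, p1, p2, k3] as OpenCV has them; the pictures are not rectified), "position" and "orientation" of the camera in the world. Camera axes: x right, y down, z forward; pixel columns grow to the right and rows downward; lengths in m; the calibration is good to about 2 mm. A picture is of the moment at which its call begins. get_calibration takes no time and is no camera call.
A pose or a line that the arm cannot do raises r.PlanningError and nothing moves.
- r.sign_off(): hands the job in, once; it reports no verdict.
Trained networks look in the newest picture that a camera, given by its name, has taken for a name from the list of things; names that differ only in an ending like _2 or _b are one class to them, and where a whole thing is asked for, a point or a joint stands for the part that bears it (a point fixed in the world has none). Each returns a list of dicts, best first, with "score" (0 to 1); they miss things now and then, are a little off and sometimes report something else, mostly with a low value. They report only what shows in the picture. A call takes as long as a camera call. They do not tell look-alikes from the thing itself.
- models.boxes_of(thing, camera): "at" ([x, y, z] in m, in world coordinates, good to about 4 mm: the middle of the surface that is visible of it).
- models.regions_of(thing, camera): "pixels" (400x640 bool, what is visible of it).
- models.mark_of(thing, camera): "at" ([x, y, z] in m, in world coordinates, good to about 4 mm: a listed point, or the origin of a listed thing).
Readings, each from a call of its own:
- telemetry.current_t(): time.
- telemetry.current_joints(): joint angles.
- telemetry.current_dq(): joint speeds.
- telemetry.current_joint_efforts(): joint torques, N m.
- telemetry.current_ee_pos(): TCP position.
- telemetry.current_tool_rot(): TCP orientation.
- telemetry.current_wrist_force(): force on the tool from outside, world axes, zero at the start.
- telemetry.current_torque(): the same for the moment, N m.
- telemetry.current_opening(): finger opening in m.
Only numpy, scipy, OpenCV 4.12 (cv2) and the standard library are available. Lean on these libraries where they do the work, as an engineer would, in place of code of your own. Each camera call takes 0.05 s, during which the arm holds its last target.

## Working session

There is one attempt and no reset: what is moved stays moved. The work goes in short steps, each a Python script; the robot and the scene stay as the last script left them, time stands still between calls to the robot, and variables do not carry over. Pictures are saved under pics/ and viewed, and the job is handed in when it is done.

```bash
mkdir -p pics; ls; cat > h.py <<'E'
import numpy as np, cv2
from plant import r, gripper_to, inverse_kinematics, vision, models, telemetry
def save(n,img): cv2.imwrite('pics/'+n+'.png', cv2.cvtColor(np.ascontiguousarray(img),cv2.COLOR_RGB2BGR))
E
python3 - <<'E'
from h import *
np.set_printoptions(precision=4,suppress=True)
for c in ['top','side']:
    im=vision.snapshot(c); save(c+'0',im); k=vision.get_calibration(c); print(c,{a:np.round(v,4) for a,v in k.items()})
    for t in ['silver_center','plate_edge','blue_center','red_center']:
        print(t,[(np.round(d['at'],4),round(d['score'],2)) for d in models.mark_of(t,c)][:4])
print(telemetry.current_t())
E
```

```text
pics
top {'fx': np.float64(453.305), 'fy': np.float64(453.305), 'cx': np.float64(322.7191), 'cy': np.float64(200.6972), 'D': array([-0.0405,  0.    ,  0.    ,  0.    ,  0.    ]), 'position': array([ 0.3282, -0.022 ,  1.2671]), 'orientation': array([-0.0582,  0.7089, -0.6989,  0.075 ])}
silver_center [(array([ 0.5651, -0.0809,  0.0394]), 0.64)]
plate_edge [(array([ 0.5982, -0.0645,  0.0076]), 0.94)]
blue_center [(array([0.5276, 0.0494, 0.0395]), 0.81)]
red_center [(array([ 0.5134, -0.3584,  0.0387]), 0.8), (array([ 0.6008, -0.2014,  0.0398]), 0.76), (array([ 0.6684, -0.3722,  0.0374]), 0.63)]
side {'fx': np.float64(396.0676), 'fy': np.float64(396.0676), 'cx': np.float64(321.3351), 'cy': np.float64(199.108), 'D': array([-0.0449,  0.    ,  0.    ,  0.    ,  0.    ]), 'position': array([ 0.3256, -0.6497,  0.7631]), 'orientation': array([-0.3641,  0.9139, -0.1643,  0.0718])}
silver_center [(array([ 0.5698, -0.0784,  0.0383]), 0.71)]
plate_edge [(array([ 0.5987, -0.0685,  0.0083]), 0.62)]
blue_center [(array([0.5298, 0.0465, 0.0393]), 0.68)]
red_center [(array([ 0.5145, -0.3602,  0.0383]), 0.88), (array([ 0.6049, -0.2021,  0.0421]), 0.83), (array([ 0.4463, -0.1999,  0.0455]), 0.8), (array([ 0.6652, -0.3739,  0.0402]), 0.69)]
0.5
```

View pics/top0.png

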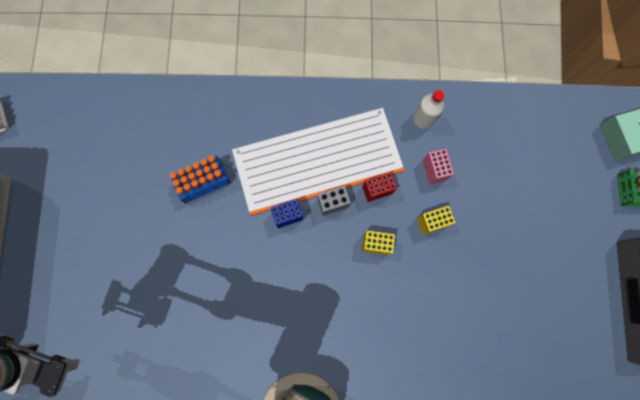

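View pics/side0.png

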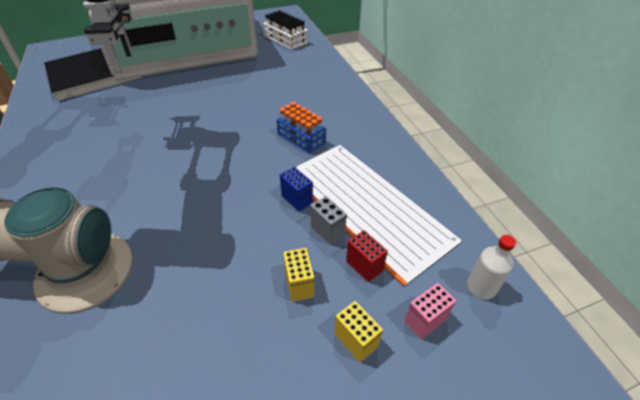

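The candidates for silver are all in the top picture:
- Grey block at (334,199), with six large wells. This is the choice.
- Blue (287,212) and red (380,186), the bystanders on either side of it.
- Yellow look-alikes at (379,242) and (438,219), and pink at (439,165). I'll leave these alone.

Next I'll measure the edge line and block yaw, and check with a close crop.

```bash
cat >> h.py <<'E'
from scipy.spatial.transform import Rotation as R
def topix2world(px,z,c):
    k=vision.get_calibration(c); K=np.array([[k['fx'],0,k['cx']],[0,k['fy'],k['cy']],[0,0,1.]])
    u=cv2.undistortPoints(np.asarray(px,float).reshape(-1,1,2),K,np.array(k['D'],float)).reshape(-1,2)
    q=k['orientation']; Rm=R.from_quat([q[1],q[2],q[3],q[0]]).as_matrix()
    d=np.c_[u,np.ones(len(u))]@Rm.T; p=np.array(k['position'])
    return p+d*((z-p[2])/d[:,2])[:,None]
E
python3 - <<'E'
from h import *
np.set_printoptions(precision=4,suppress=True)
im=cv2.cvtColor(cv2.imread('pics/top0.png'),cv2.COLOR_BGR2RGB)
save('crop_top0',cv2.resize(im[150:240,230:420],None,fx=4,fy=4,interpolation=cv2.INTER_CUBIC))
a=im.astype(int)
m=(a[...,0]>190)&(a[...,1]>60)&(a[...,1]<150)&(a[...,2]<100); m[:, :235]=0
ys,xs=np.nonzero(m); print(len(xs),xs.min(),xs.max())
w=topix2world(np.c_[xs,ys],0.006,'top'); vx,vy,x0,y0=cv2.fitLine(w[:,:2].astype(np.float32),cv2.DIST_HUBER,0,.01,.01).ravel()
s=np.sign(-vy); print('edge dir',vx*s,vy*s,'normal yaw',np.degrees(np.arctan2(vx*s,-vy*s)),x0,y0, 'mid', w[[xs.argmin(),xs.argmax()],:2])
for t in ['silver_center','blue_center','red_center']:
    for d in models.regions_of(t,'top'):
        p=d['pixels'].astype(np.uint8); ys,xs=np.nonzero(p)
        rect=cv2.minAreaRect(np.c_[xs,ys].astype(np.float32)); 
        print(t,round(d['score'],2),len(xs),xs.mean(),ys.mean(),rect)
        if t=='silver_center':
            o=im.copy(); o[p>0]=o[p>0]//2+np.array([0,128,0],np.uint8); save('seg_silver',cv2.resize(o[150:240,230:420],None,fx=4,fy=4))
print(R.from_quat(np.roll(telemetry.current_tool_rot(),-1)).as_matrix())
E
```

```text
153 250 403
edge dir 0.30043796 -0.9538014 normal yaw 17.48391 0.600636 -0.06778645 mid [[ 0.5336  0.1535]
 [ 0.6693 -0.2815]]
silver_center 0.73 672 333.32589285714283 200.3110119047619 ((333.373046875, 200.53460693359375), (23.680566787719727, 30.433910369873047), 74.74488067626953)
blue_center 0.87 663 286.11915535444945 213.2398190045249 ((286.1000061035156, 213.3000030517578), (24.033308029174805, 29.09295082092285), 71.56504821777344)
red_center 0.95 713 378.71809256661993 186.62692847124825 ((378.9158630371094, 186.68003845214844), (22.853498458862305, 33.89850997924805), 75.25643920898438)
red_center 0.92 808 437.36757425742576 165.9381188118812 ((437.2706298828125, 165.56881713867188), (31.512487411499023, 27.585397720336914), 73.3007583618164)
red_center 0.88 650 435.3953846153846 219.60461538461539 ((435.4256896972656, 219.18136596679688), (19.473161697387695, 35.53350067138672), 72.47443389892578)
red_center 0.62 689 377.82728592162556 242.27140783744557 ((377.9615478515625, 242.30770874023438), (32.497100830078125, 21.954147338867188), 7.125016689300537)
[[ 0.2934  0.956   0.0001]
 [ 0.956  -0.2934  0.0001]
 [ 0.0001  0.     -1.    ]]
```

View pics/crop_top0.png

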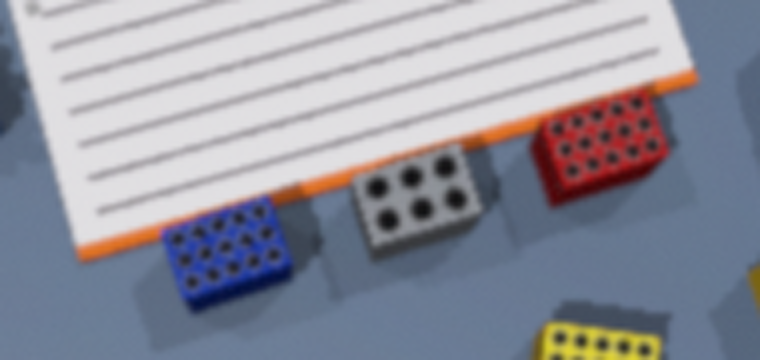

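View pics/seg_silver.png

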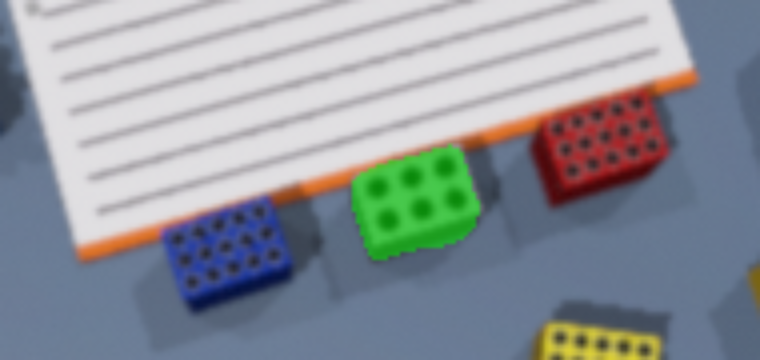

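The crop shows the silver block at (334.5,199) with six large wells, standing at the orange edge between blue and red. The edge normal is at a yaw of about 17.5°. I'll refine the silver centre from its wells, then move in with the fingers part-open for a two-point push.

```bash
cat >> h.py <<'E'
yaw=np.radians(17.5); n=np.array([np.cos(yaw),np.sin(yaw),0]); e=np.array([-np.sin(yaw),np.cos(yaw),0]); mid=np.array([.601,-.066,0])
def quat(sg=1):
    M=np.c_[sg*e,np.cross([0,0,-1.],sg*e),[0,0,-1.]]; q=R.from_matrix(M).as_quat(); return [q[3],q[0],q[1],q[2]]
E
python3 - <<'E'
from h import *
np.set_printoptions(precision=4,suppress=True)
c=np.array([[377,187],[411,177],[445,166],[388,220],[421,209],[456,199]])/4+[230,150]-.375
w=topix2world(c,.08,'top'); m=w.mean(0); print(m,'plate frame',(m-mid)@n,(m-mid)@e)
d=w[0]+w[3]-w[2]-w[5]; print('yaw of y',np.degrees(np.arctan2(-d[0],d[1])))
y=(m-mid)@e
p=mid-.105*n+y*e; p[2]=.22
for sg in (1,-1): print(sg, inverse_kinematics(p,quat(sg)))
sg=1 if np.abs(np.array(inverse_kinematics(p,quat(1)))[5])<np.abs(np.array(inverse_kinematics(p,quat(-1)))[5]) else -1
gripper_to(.042)
r.move_to(p,quat(sg))
p[2]=.085
r.move_l(p,vel=.12)
print(telemetry.current_ee_pos(),telemetry.current_t(),telemetry.current_opening(),telemetry.current_wrist_force())
save('s1',vision.snapshot('side'))
save('t1',vision.snapshot('top'))
E
```

```text
[ 0.5633 -0.0782  0.08  ] plate frame -0.03959303831999227 -0.00031060387062555907
yaw of y 18.36184844654657
1 [-0.3293  0.1851  1.6554 -0.      1.3011 -2.2056]
-1 [-0.3293  0.1851  1.6554 -0.      1.3011  0.936 ]
[ 0.5015 -0.098   0.0856] 5.425 0.041887117965662295 [-0.6327 -0.4573 -0.1945]
```

View pics/s1.png

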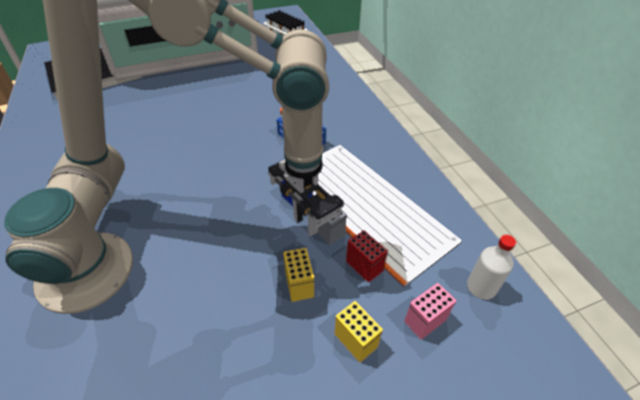

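The side picture shows the fingers behind the silver block at about (325,215), clear of blue and red. I'll push to contact with a guard, then go on in small increments.

```bash
python3 - <<'E'
from h import *
np.set_printoptions(precision=3,suppress=True)
def X(): 
    p=np.array(telemetry.current_ee_pos()); return p,(p-mid)@n
p0,x0=X(); f0=np.array(telemetry.current_wrist_force())
hit=r.move_l(p0+.045*n,vel=.04,guard=1.5)
p,x=X(); print('hit',hit,x,(np.array(telemetry.current_wrist_force())-f0)@n,telemetry.current_t())
for xt in (-.055,-.047,-.04,-.032):
    if xt<=x: continue
    r.move_l(p0+(xt-x0)*n,vel=.035)
    p,xx=X(); print(xx,(np.array(telemetry.current_wrist_force())-f0)@np.c_[n,e,[0,0,1]],telemetry.current_t())
save('s2',vision.snapshot('side'))
E
```

```text
hit True -0.07223005645054054 -0.17203038968481013 6.325
-0.0548449223653319 [-1.983  0.334  1.329] 6.9917
-0.04604622915840034 [ 0.018 -0.764  0.293] 7.3667
-0.039646469971923705 [ 0.68  -0.542 -0.827] 7.7167
-0.03175836966011818 [ 0.037 -0.118 -0.346] 8.0917
```

View pics/s2.png

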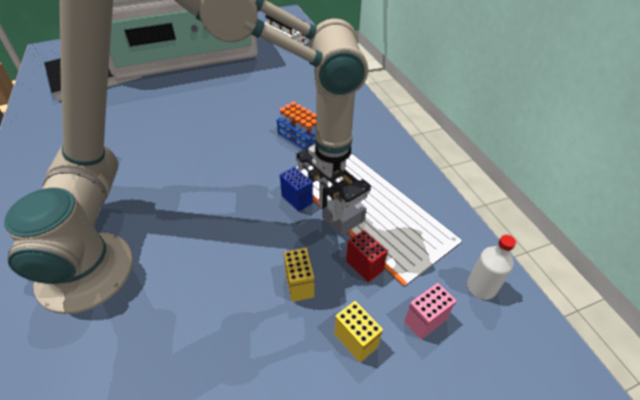

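```bash
python3 - <<'E'
import cv2
cv2.imwrite('pics/s2c.png',cv2.resize(cv2.imread('pics/s2.png')[140:290,260:430],None,fx=4,fy=4,interpolation=cv2.INTER_CUBIC))
E
```

```text
(no output)
```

View pics/s2c.png

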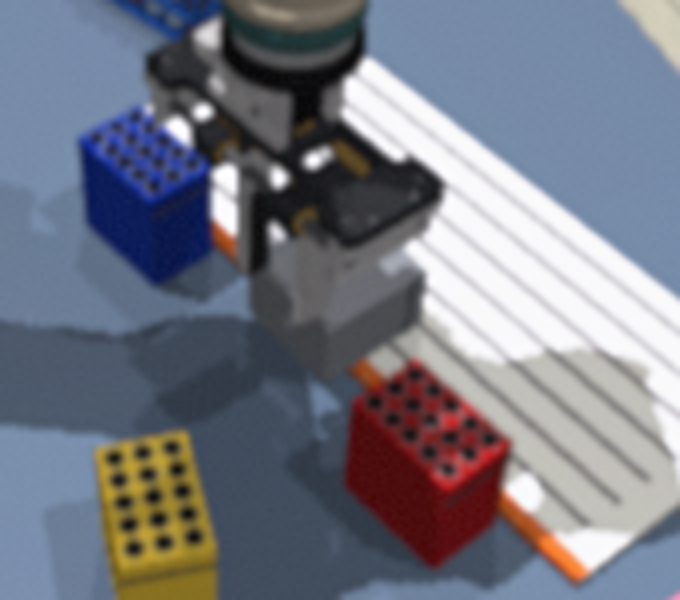

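The block has tilted to roughly 35–40°, square to the edge, and blue (160,190 in the crop) and red (430,460) have not moved. I'll carry on past balance.

```bash
python3 - <<'E'
from h import *
np.set_printoptions(precision=3,suppress=True)
p=np.array(telemetry.current_ee_pos()); x=(p-mid)@n
for xt in (-.026,-.02,-.015):
    r.move_l(p+(xt-x)*n,vel=.03)
    print(xt,telemetry.current_t())
r.hold(.3)
im=vision.snapshot('side'); save('s3',cv2.resize(im[140:290,260:430],None,fx=4,fy=4,interpolation=cv2.INTER_CUBIC))
E
```

```text
-0.026 8.4917
-0.02 8.8417
-0.015 9.1583
```

View pics/s3.png

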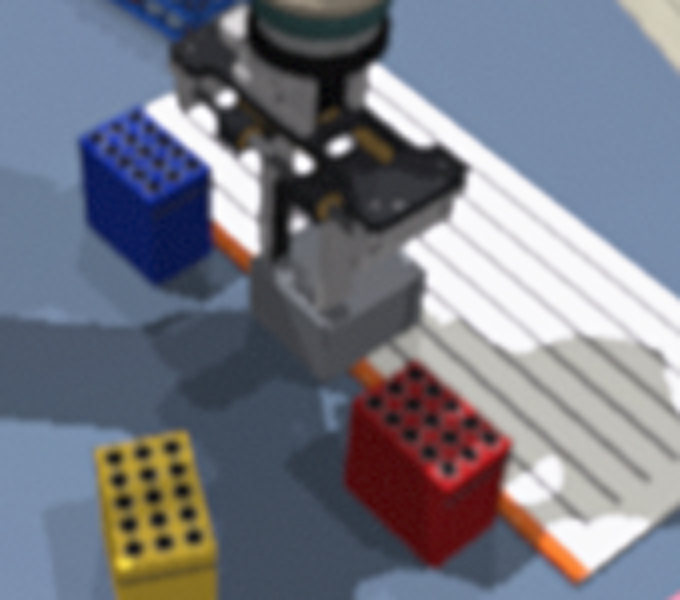

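Between the two crops the block hasn't changed, at (335,310), so it already looks flat on the plate. I'll raise the gripper straight up, swing it clear and check.

```bash
python3 - <<'E'
from h import *
np.set_printoptions(precision=4,suppress=True)
p=np.array(telemetry.current_ee_pos())
r.move_l([p[0],p[1],.22],vel=.15)
r.movej([1.152, 0.276, 1.505, -0, 1.361, -0.121])
for c in ('side','top'):
    im=vision.snapshot(c)
    sl=(slice(140,290),slice(260,430)) if c=='side' else (slice(140,250),slice(230,420))
    save(c+'4',cv2.resize(im[sl],None,fx=4,fy=4,interpolation=cv2.INTER_CUBIC))
    for t in ['silver_center','blue_center','red_center']:
        for d in models.mark_of(t,c)[:3]:
            a=np.array(d['at']); print(c,t,a,'plate',(a-mid)@n,(a-mid)@e,round(d['score'],2))
print(telemetry.current_t())
E
```

```text
side silver_center [ 0.6158 -0.0647  0.0295] plate 0.01450592841042935 -0.0032106137966905484 0.93
side blue_center [0.525  0.0434 0.0393] plate -0.039585273791097726 0.12719027517418077 0.9
side red_center [ 0.4486 -0.1989  0.0481] plate -0.18531026404814765 -0.08092141890998814 0.71
side red_center [ 0.5144 -0.3638  0.0401] plate -0.172142075027169 -0.2579757856957519 0.7
side red_center [ 0.6648 -0.3724  0.0382] plate -0.03128911551037244 -0.3114039037176294 0.59
top silver_center [ 0.6141 -0.0657  0.0367] plate 0.012583903794653057 -0.003653130888281502 0.9
top blue_center [0.5262 0.0481 0.0391] plate -0.03702749619252979 0.1313118978832923 0.89
top red_center [ 0.6023 -0.2048  0.0397] plate -0.04049813293522044 -0.13276683030320946 0.79
top red_center [ 0.4489 -0.2023  0.0411] plate -0.1860465486812377 -0.08425426828238342 0.67
top red_center [ 0.6706 -0.3732  0.0412] plate -0.0259981218356361 -0.3139109709153527 0.63
13.5917
```

View pics/side4.png

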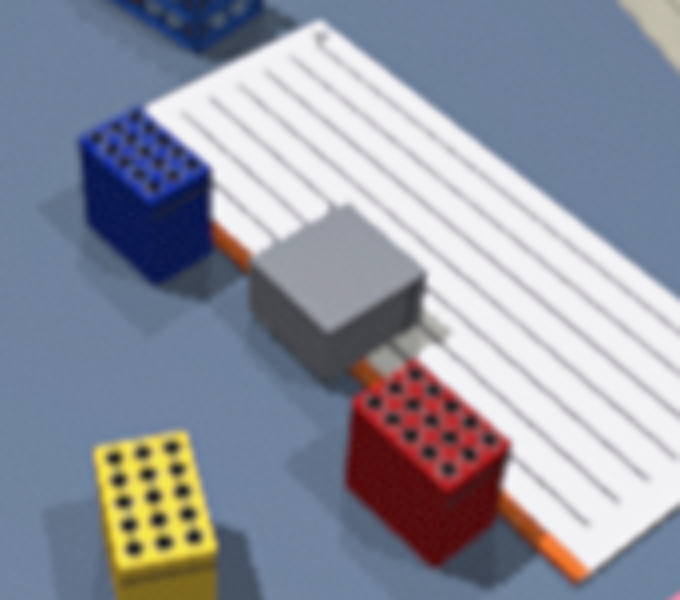

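View pics/top4.png

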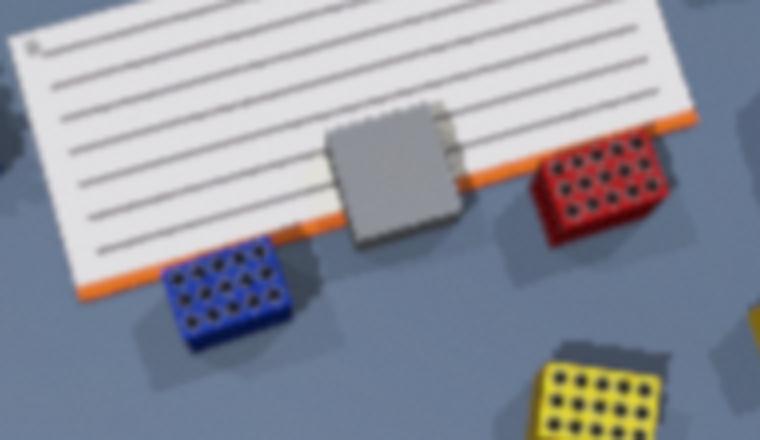

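The silver block lies on the plate with a smooth face up. Its centre along x is about 13 mm past the edge against a limit of 5 mm, so I'll check that with the top-face corners.

```bash
python3 - <<'E'
from h import *
np.set_printoptions(precision=4,suppress=True)
c=np.array([[328,131],[438,102],[463,205],[360,240]])/4+[230,140]-.375
w=topix2world(c,.058,'top'); print(np.c_[(w-mid)@n,(w-mid)@e])
s=w-0; d1=w[1]-w[0]; d2=w[0]-w[3]; print('sides',np.linalg.norm(d1),np.linalg.norm(d2),np.linalg.norm(w[1]-w[2]),'yaw',np.degrees(np.arctan2(d2[1],d2[0])),np.degrees(np.arctan2((w[1]-w[2])[1],(w[1]-w[2])[0])), 'c',(w.mean(0)-mid)@n)
im=vision.snapshot('top')
a=im.astype(int); m=(a[...,0]>190)&(a[...,1]>60)&(a[...,1]<150)&(a[...,2]<100); m[:,:235]=0
ys,xs=np.nonzero(m); w=topix2world(np.c_[xs,ys],.008,'top'); print('edge offset',np.percentile((w-mid)@n,[5,25,50,75,95]))
E
```

```text
[[ 0.0498  0.0346]
 [ 0.0481 -0.044 ]
 [-0.0262 -0.0389]
 [-0.0295  0.0356]]
sides 0.07869049169891268 0.0792948888562426 0.07446677182438736 yaw 16.843126890945697 13.544140382335385 c 0.010534562164946294
edge offset [-0.0047 -0.0031 -0.0014  0.0003  0.0016]
```

The face measures about 79 × 77 mm, square to the edge within about 4°. The centre is about 16 mm past the edge using the network marks, and about 10–13 mm from my corner picks. Both are inside 5–60 mm, and the arm is clear, so I'm handing it in.

```bash
python3 - <<'E'
from h import *
print(telemetry.current_t()); print(r.sign_off())
E
```

```text
13.6417
the job is handed in; nothing more can be done
None
```

I pushed the silver block high on its near face with both fingertips, and it tipped over the orange edge and now lies on its side on the plate. I then lifted the gripper clear, returned the arm to its start pose and handed the job in at 13.6 s of the 29 s allowed. No verdict is reported.

**Final checks:**
- **Silver position:** its centre is about 16 mm past the edge by the network marks, or about 10–13 mm from my own corner picks. The two disagree by a few millimetres, but both are inside the 5–60 mm limit. It sits about 3 mm from the middle along the edge.
- **Silver attitude:** it is square to the edge within about 4°, against the 11° limit. It looks flat in both pictures, with its smooth near face up. The network's centre heights were 30 and 37 mm, around the expected 33 mm. I did not measure the tilt directly.
- **Blue and red:** both still stand where they were, within the measurement scatter of a few millimetres. In the last side picture the red network's first three hits were only look-alikes. I confirmed red there by eye, and the top view gave its position.
- **Contact:** wrist force readings between pushes stayed at a few newtons. The yellow and pink blocks were not touched.

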